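# Reset the curing unit with its lid latched

### The job

Swing the open lid of the light-curing unit shut until its tab clicks behind the rim, so that it stays shut. Then take the blue stylus out of its stand, reach its steel tip through the round hole in the unit's grey panel and press the recessed red reset button right down, finishing while you still grip the stylus and hold the button down with it. Leave the cast, bowl, bottle and dish on the table where they are.

Things in the scene. Friction and masses are not known exactly. Their poses are not given: they have to be found in the camera images.
- curing_unit: White light-curing unit, fixed on the table, 130 mm (x) by 190 (y) by 75 high. Origin: centre of its underside; x points from its front (robot side) to its back, y to its left. Left half (y -5 to +95 mm): chamber holding a blue cast, under the hinged lid. Right half: flat grey panel, top at z = 75 mm, with the round hole, a dark display and small lamps.
- lid (a joint): Lid angle in rad: 0 shut and level, growing as the front edge swings up, to 1.2. A stiff hinge (0.16 N m): the lid stays where it is left. Over the last 0.06 rad a springy black tab on its front edge must be forced over a steel lip (rim) on the housing front: about 3 N down near the front edge, 6 N half way along; then it snaps in and stays below 0.02.
- lid_hinge (a point): Middle of the hinge line (along the unit's y), at x +64, y +45, z 72.5 mm in the unit's frame. The lid runs from it to the unit's front (-x): flat grey frame with an orange pane, 98 mm wide, 7 mm thick (the hinge line is at mid-thickness), front edge 135 mm from the hinge. A ridge 2.5 mm high stands on it 118 mm from the hinge; the pane lies 1.5 mm below the frame.
- lid_edge (a point): Middle of the lid's front edge, on its top face, 135 mm from the hinge; turns with the lid.
- reset_hole (a point): Centre of the mouth of the round hole in the grey panel, at x = -10, y = -48, z = 75 mm in the unit's frame; z up. The hole is 12 mm across through a panel 6 mm thick; below it is a hollow, and the red button's top (18 mm across) lies 21.5 mm below the mouth when not pressed.
- reset (a joint): Reset button travel in m: 0 up, 0.006 fully down; a spring pushes it back up, 4 N when fully down.
- stand: Wooden block with a rubber foot, fixed on the table, 66 by 66 mm and 50 mm high, with an upright hole 9 mm across in the middle of its top, in which the stylus stands. Origin: centre of its underside.
- stylus: Stylus, 110 mm long, about 40 g, standing upright tip down in the stand; lifts straight out (45 mm). Origin at its tip, z axis along it towards the grip end: steel tip 6 mm across from 0 to 45 mm, then a round blue grip 14 mm across with black rings from 45 to 110 mm. The flat shoulder at 45 mm rests on the top of the stand.
- stylus_tip (a point): Point of the steel tip (the origin of the stylus).
- stylus_grip (a point): On the stylus axis, 85 mm from the tip: a good height for the middle of the finger pads.
- yellow_cast: Loose cream dental cast on the table, 53 x 58 x 26 mm, a bystander. Origin: centre of its underside.
- green_bowl: Loose green mixing bowl, 87 mm across, 43 mm high, a bystander. Origin: centre of its underside.
- white_bottle: Loose white bottle, 41 mm across, 121 mm high, a bystander. Origin: centre of its underside.
- dish: Loose small white glass dish, 31 mm across, 16 mm high, a bystander. Origin: centre of its underside.
Things that resemble listed ones, but are neither listed nor needed, are in the scene too. Leave any yellow look-alike of the stand alone.

How it is judged:
By the outcome, as a careful person would: the job done as asked, in the order asked, and still so for the second after the job is handed in, while the arm keeps its last pose, push and grip.
It also fails if it takes over 51 s, if anything falls off the work surface, if the arm or the gripper's body presses on something with over 40 N, if the wrist force passes 120 N, or if a joint passes its speed limit or range.

### The arm

A 6-joint arm with a two-finger parallel gripper is mounted at the origin on a cart in front of the work surface, level with it; the furniture and walls round the work are solid. World frame = base frame: x ahead of the robot, y to its left, z up, the work surface at z = 0. Lengths are in m, angles in degrees, forces in N, time in s.
With the tool pointing down it reaches from about 0.325 to 0.925 m from the base axis. Payload 3.1 kg.
Tool frame: the origin (TCP) lies midway between the tips of the shut fingers; the grasp point (between the pads) lies grip_depth behind it (grip_depth is the distance from the TCP to the grasp point, in m); z points along the fingers, y is the line along which they close (so a half turn about z gives the same grasp; the last joint's range is limited). The gripper opens to 85 mm and grips with 20 to 120 N. Pads are 22 mm wide; open, the fingers measure 114 mm over their backs; the gripper's body (76 mm by 85 mm) begins 54 mm behind the grasp point. The pads swing forward as they close: fully open they stand 13 mm farther back than shut.
Start: joints at [58.258, 12.427, 92.441, -0, 75.132, -6.429], TCP at [0.267, 0.565, 0.231] pointing down, gripper open.
Joint ranges: [-157.48, 157.48], [-44.54, 120.13], [17.64, 146.25], [-64.5, 244.5], [7.68, 150.69], [-147.95, 147.95]. Speed limits (degrees/s): [159.86, 159.86, 180, 180, 180, 180].

### API

Orientations are given as a 3x3 rotation matrix whose columns are the frame's x, y, z axes.
In Python, from station import get_obs, get_image, job_done, grip_depth gives the robot as it stands. The module is installed in compiled form; this text tells all that it offers.
- The arm moves only by the tool servo_tool, never from a script. Its arguments are lists of equal length, an entry for each row: "slide": the shift along the tool's x, y, z in units of 8 cm (1.0 is 8 cm), a list of three; "roll": the turn about the tool's z in units of 90 degrees (1.0 is 90 degrees); "claw": the opening, from 0 (shut) to 1 (fully open). A call has 1 to 20 rows; each row is the pose to reach, as a shift and turn from the pose commanded when the call began, along the tool's axes at that moment; what a row does not reach only later rows make up. A row lasts 1/12 s, in which the tool goes at most 41.7 mm and 7.16 degrees, less where a joint would pass 70% of its speed; a pose out of reach is approached as far as the arm can. A call with a number of a shift or a turn outside -1 to 1 is refused whole. A call with a gripper value outside its range is refused whole. The fingers move at their own pace and stop on an object; "squeeze" is the grip in N (left out, the last holds). Time passes only in rows, so rows that repeat a pose let the fingers close. It gives the time, the measured TCP pose, the force, the opening and the grip force at its end, in the units of the state.
- get_obs(): the state, without advancing time (a new reading comes with each control period).
- get_image(name): name is "side" or "top"; returns a dict with "image" (480x640x3 uint8, red, green, blue), "mtx" (3x3 intrinsics, pixels), "R" (3x3) and "t" (3): a world point X has camera coordinates R X + t. Camera axes: x right, y down, z forward; pixel columns grow to the right and rows downward; lengths in m; the calibration is good to about 2 mm. A picture is of the moment at which its call begins. There is no depth.
- job_done(): hands the job in; it is judged then, once.
The state is a dict: "time_s": time; "joints": joint angles; "dq": joint speeds; "tau": joint torques, N m; "tool_pos": TCP position; "tool_rot": TCP orientation; "ft_force": force on the tool from outside, world axes, zero at the start; "wrist_torque": the same for the moment, N m; "gripper_width": finger opening in m; "finger_force": force on a finger pad.
Only numpy, scipy, OpenCV 4.12 (cv2) and the standard library are available. Lean on these libraries where they do the work, as an engineer would, in place of code of your own. Each camera call takes 0.05 s, during which the arm holds its last target. There are 200 camera calls.

## Working session

There is one attempt and no reset: what is moved stays moved. The work goes in short steps, Python scripts to look and compute and a tool call to move; the robot and the scene stay as the last step left them, time stands still between calls to the robot, and variables do not carry over. Pictures are saved under pics/ and viewed, at most 10 in all, crops included, and the job is handed in when it is done.

Besides the shell and the picture viewer there is one more tool, called after "Emit:" as name([rows], argument=value, ...), one row to a line, values as JSON. servo_tool: Moves the arm, as the interface text tells. Its arguments: {"type":"object","properties":{"slide":{"type":"array"},"roll":{"type":"array"},"claw":{"type":"array"},"squeeze":{"type":"number"}},"required":["slide","roll","claw"]}

```bash
mkdir -p pics
python3 - <<'E'
from station import get_obs,get_image,grip_depth
import cv2,numpy as np
o=get_obs();print({k:np.round(v,4).tolist() for k,v in o.items()},grip_depth)
for n in("side","top"):
    d=get_image(n);cv2.imwrite(f"pics/{n}0.png",d["image"][:,:,::-1])
    np.savez(f"{n}0.npz",**d);print(n,d["mtx"].tolist(),d["R"].round(4).tolist(),d["t"].round(4).tolist())
E
```

```text
{'time_s': 0.0, 'joints': [58.258, 12.4778, 92.5289, -0.0006, 75.1332, -6.4276], 'dq': [0.0188, -0.0055, 0.003, -0.0106, -0.0468, -0.0358], 'tau': [-0.0009, -39.6855, -30.3847, -0.0004, 0.0098, 0.0], 'tool_pos': [0.2668, 0.5643, 0.23], 'tool_rot': [[-0.904, 0.4276, -0.0013], [0.4276, 0.904, -0.0021], [0.0003, -0.0024, -1.0]], 'ft_force': [0.1774, -0.8147, 0.2358], 'wrist_torque': [0.0019, 0.0001, -0.0581], 'finger_force': 0.0, 'gripper_width': 0.0854} 0.0187
side [[536.4772590819911, 0.0, 323.8103352566609], [0.0, 536.4772590819911, 241.71708663145364], [0.0, 0.0, 1.0]] [[0.9986, 0.0518, 0.0114], [0.0303, -0.3819, -0.9237], [-0.0435, 0.9228, -0.3829]] [-0.5441, 0.0505, 1.2514]
top [[503.2844742634456, 0.0, 321.6403026346583], [0.0, 503.2844742634456, 241.3287149691131], [0.0, 0.0, 1.0]] [[0.0029, -0.9999, -0.0141], [-0.9906, -0.0009, -0.1367], [0.1367, 0.0144, -0.9905]] [0.0238, 0.5636, 1.1435]
```

View pics/side0.png

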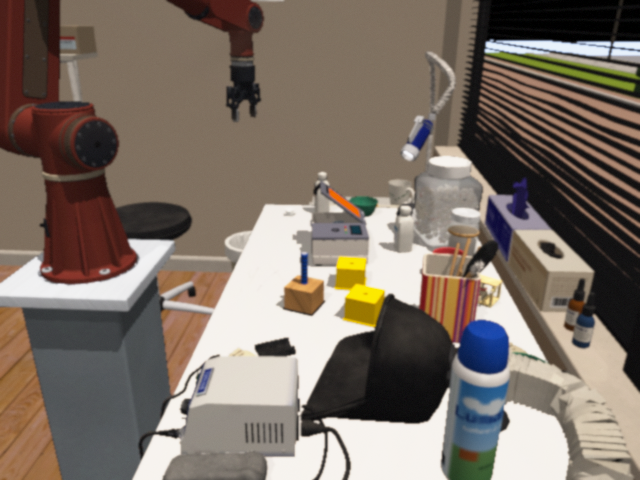

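View pics/top0.png

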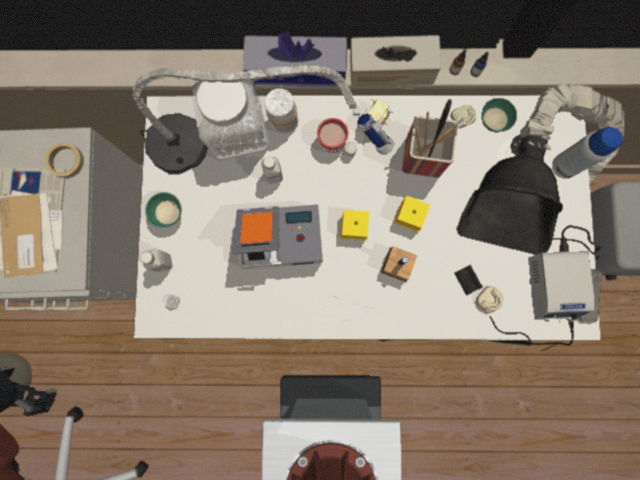

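The side view shows the unit at about (340,240) with its lid open, and the wooden stand with the blue stylus at about (304,285). In the top view the unit is at about (277,236) and the stand at (400,263). I'll zoom in on both next.

Run:
```python
import cv2,numpy as np
t=cv2.imread("pics/top0.png");s=cv2.imread("pics/side0.png")
z=lambda im,x,y,w,h,W,H:cv2.resize(im[y:y+h,x:x+w],(W,H),interpolation=cv2.INTER_CUBIC)
a=z(t,225,195,100,80,500,400)   # x5
b=z(t,380,240,40,50,240,300)      # x6
c=z(s,300,175,80,100,480,600)[:,:] # x6
o=np.zeros((600,800,3),np.uint8)
cv2.imwrite("pics/c1.png",z(t,225,195,100,80,800,640)[:600])  # x8
o[:, :400]=z(s,305,170,80,120,400,600) # x5
o[:,400:]=z(s,270,235,80,120,400,600)
cv2.imwrite("pics/c2.png",o)
```

```text
(no output)
```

View pics/c1.png

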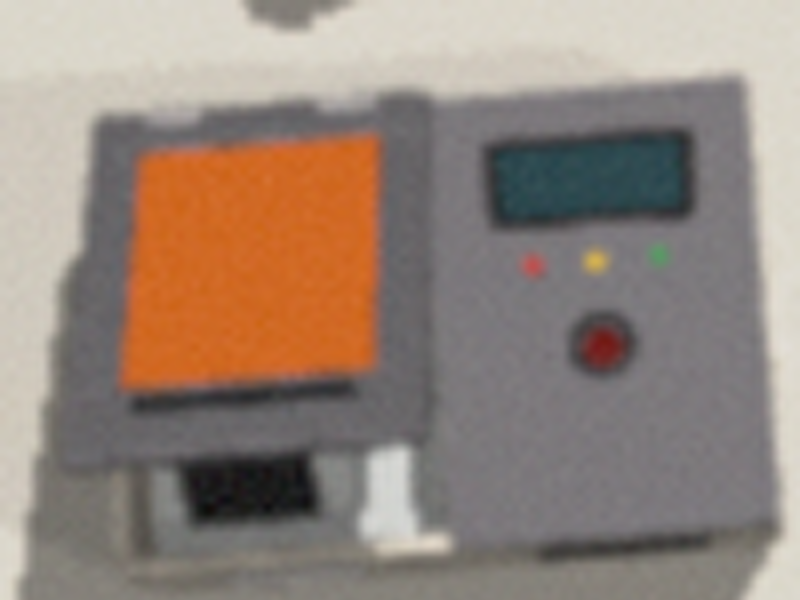

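View pics/c2.png

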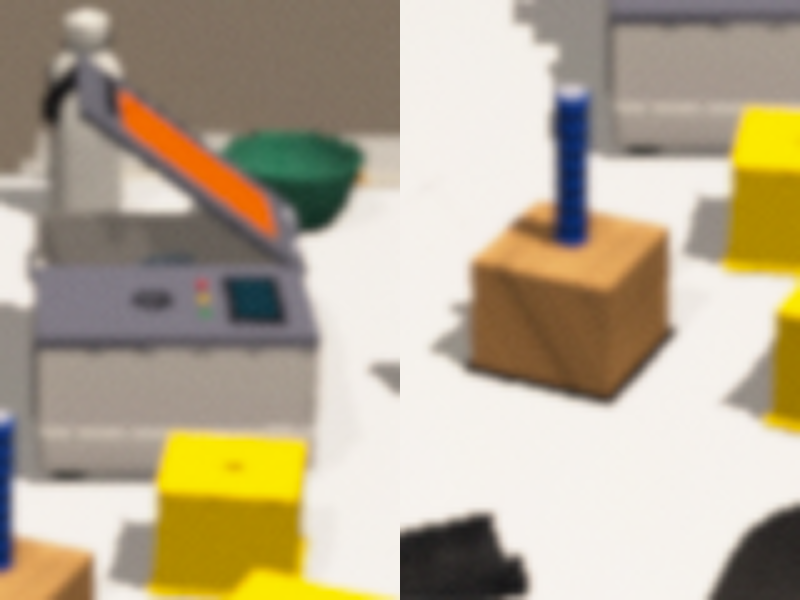

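The top crop shows the hole at (602,343)/8, i.e. pixel (300.2,237.9). The panel corners on the right are at about (745,78) and (776,532), and the lid's dark ridge is at (245,397). In the side crop the hole is at (335.4,229.6), the stylus top at (304.6,253.4) and its shoulder at (304.4,283). Next I fit the poses from these.

```bash
cat > h.py <<'E'
import numpy as np
from scipy.optimize import least_squares
C={n:np.load(f"{n}0.npz") for n in("side","top")}
def proj(n,X):
    c=C[n];p=c["mtx"]@(c["R"]@np.asarray(X)+c["t"]);return p[:2]/p[2]
def tri(obs,z=None):
    return least_squares(lambda X:np.concatenate([proj(n,X)-p for n,p in obs]),[.5,0,.1])
def unit(p,q):
    x,y,a=p[:3];c,s=np.cos(a),np.sin(a);q=np.asarray(q)
    return np.array([x+c*q[0]-s*q[1],y+s*q[0]+c*q[1],q[2]])
def lid(p,r,yy,h):
    t=p[3];return unit(p,[.064-r*np.cos(t)+h*np.sin(t),.045+yy,.0725+r*np.sin(t)+h*np.cos(t)])
E
cat > fit.py <<'E'
from h import *
import cv2
T=lambda u,v:np.array([225+u/8,195+v/8]);S=lambda u,v:np.array([305+u/5,170+v/5])
U=[("top",T(602,343),(-.010,-.048,.075)),("side",S(152,298),(-.010,-.048,.075)),
("top",T(745,78),(.065,-.095,.075)),("top",T(776,530),(-.065,-.095,.075)),
("side",S(38,340),(-.065,-.095,.075)),("side",S(318,340),(.065,-.095,.075))]
L=[("top",T(245,397),(.118,0,.006)),("top",T(425,443),(.135,-.049,-.0035)),("top",T(62,466),(.135,.049,-.0035)),
("side",S(88,115),(.135,-.049,-.0035)),("side",S(82,62),(.135,.049,.0035))]
f=lambda p:np.concatenate([proj(n,unit(p,q))-o for n,o,q in U]+[proj(n,lid(p,*q))-o for n,o,q in L])
r=least_squares(f,[.55,.1,0,.7],loss="soft_l1");p=r.x
print("unit",p.round(4),np.degrees(p[2:]).round(2));print(f(p).reshape(-1,2).round(2).tolist())
print("hole",unit(p,(-.010,-.048,.075)).round(4),"tri",tri([(n,o) for n,o,q in U[:2]]).x.round(4))
print("lid edge",lid(p,.135,0,.0035).round(4),"hinge",lid(p,0,0,0).round(4))
np.save("unit.npy",p)
# stylus: blue mask in top
im=C["top"]["image"].astype(int);sub=im[245:285,380:425];m=(sub[:,:,2]-sub[:,:,0]>25)
ys,xs=np.nonzero(m);print("blue top",xs.min()+380,xs.max()+380,ys.min()+245,ys.max()+245,m.sum(),xs.mean()+380,ys.mean()+245)
im=C["side"]["image"].astype(int);sub=im[240:300,290:320];ms=(sub[:,:,2]-sub[:,:,0]>40)
ys2,xs2=np.nonzero(ms);print("blue side",xs2.min()+290,xs2.max()+290,ys2.min()+240,ys2.max()+240,xs2.mean()+290,ys2.mean()+240)
# stylus vertical: grip z from .05 to .115 -> centre .0825
cs=np.array([xs2.mean()+290,ys2.mean()+240]);ct=np.array([xs.mean()+380,ys.mean()+245])
g=least_squares(lambda q:np.concatenate([proj("side",[*q,.0825])-cs,proj("top",[*q,.0825])-ct]),[.45,-.1])
print("stylus xy",g.x.round(4),g.fun.round(2))
for n in("side","top"):
  for z in(.05,.0825,.115):print(n,z,proj(n,[*g.x,z]).round(1))
# stand top by wood mask in top
im=cv2.cvtColor(C["top"]["image"],cv2.COLOR_RGB2HSV)[235:295,370:430];m=((im[:,:,0]<18)&(im[:,:,1]>90)).astype(np.uint8)
print("stand",cv2.minAreaRect(np.argwhere(m)[:,::-1].astype(np.float32)+[370,235] if 0 else (np.argwhere(m)[:,::-1]+[370,235]).astype(np.float32)))
E
python3 fit.py
```

```text
unit [0.5745 0.1217 0.0584 0.6304] [ 3.35 36.12]
[[0.03, -0.37], [-0.12, -0.41], [0.93, -0.61], [0.2, -0.94], [-0.92, -1.55], [0.11, -1.09], [-0.29, -1.27], [0.39, 0.53], [-0.22, 0.27], [-2.78, 0.3], [0.07, -2.75]]
hole [0.5673 0.0732 0.075 ] tri [0.5671 0.0733 0.0738]
lid edge [0.529  0.1641 0.1549] hinge [0.6358 0.1703 0.0725]
blue top 399 404 259 264 16 401.3125 261.6875
blue side 302 307 254 283 304.1310344827586 267.4068965517241
stylus xy [ 0.5126 -0.1553] [-0.36 -0.69  0.3  -0.44]
side 0.05 [303.8 281.5]
side 0.0825 [303.8 266.7]
side 0.115 [303.7 251.6]
top 0.05 [399.6 262.6]
top 0.0825 [401.6 261.2]
top 0.115 [403.7 259.8]
stand ((399.138671875, 263.3686218261719), (27.1685733795166, 27.424877166748047), 19.983104705810547)
```

```bash
sed -i 's#225+u/8,195+v/8#224.56+u/8,194.56+v/8#;s#305+u/5,170+v/5#304.6+u/5,169.6+v/5#' fit.py; python3 fit.py | head -4
```

```text
unit [0.5743 0.1227 0.0616 0.6386] [ 3.53 36.59]
[[0.04, 0.09], [0.27, -0.16], [0.84, -0.21], [0.28, -0.55], [-0.45, -1.28], [0.54, -0.89], [-0.34, -1.0], [0.38, 0.7], [-0.27, 0.59], [-2.17, 0.22], [0.56, -2.78]]
hole [0.5673 0.0741 0.075 ] tri [0.5671 0.0742 0.0746]
lid edge [0.5293 0.165  0.1558] hinge [0.6354 0.1715 0.0725]
```

Emit:
servo_tool([
  [-0.5, -0.3, 0],
  [-1, -0.6, 0],
  [-1, -0.6, 0],
  [-1, -0.6, 0],
  [-1, -0.6, 0],
], roll=[-0.08, -0.16, -0.24, -0.318, -0.318], claw=[0, 0, 0, 0, 0])

```text
time_s: 0.52
tool_pos: [0.3194, 0.4862, 0.2307]
tool_rot: [[-0.998, -0.058, -0.001], [-0.058, 0.998, -0.001], [0.001, -0.001, -1.0]]
ft_force: [0.7, -0.2, 0.0]
gripper_width: 0.0257
finger_force: 0.0
```

Emit:
servo_tool([
  [-0.3, -0.5, 0],
  [-0.55, -1, 0],
  [-0.55, -1, 0],
], roll=[0, 0, 0], claw=[0, 0, 0])

```text
time_s: 0.77
tool_pos: [0.3693, 0.4066, 0.2307]
tool_rot: [[-0.999, -0.053, 0.001], [-0.053, 0.999, -0.004], [-0.001, -0.004, -1.0]]
ft_force: [0.5, 0.3, -0.3]
gripper_width: 0.0001
finger_force: 0.0
```

Emit:
servo_tool([
  [-0.3, -0.5, 0],
  [-0.55, -1, 0],
  [-0.55, -1, 0],
], roll=[0, 0, 0], claw=[0, 0, 0])

```text
time_s: 1.02
tool_pos: [0.4182, 0.3292, 0.231]
tool_rot: [[-0.999, -0.052, 0.001], [-0.052, 0.999, -0.003], [-0.001, -0.003, -1.0]]
ft_force: [-0.1, -0.3, 0.4]
gripper_width: 0.0
finger_force: 0.0
```

Emit:
servo_tool([
  [-0.3, -0.5, 0],
  [-0.55, -1, 0],
  [-0.55, -1, 0],
], roll=[0, 0, 0], claw=[0, 0, 0])

```text
time_s: 1.27
tool_pos: [0.4669, 0.252, 0.2313]
tool_rot: [[-0.999, -0.052, 0.002], [-0.052, 0.999, -0.002], [-0.001, -0.002, -1.0]]
ft_force: [-0.6, 0.0, 0.1]
gripper_width: -0.0
finger_force: 0.0
```

Emit:
servo_tool([
  [-0.3, -0.5, 0],
  [-0.6, -1, 0.3],
  [-0.6, -1, 0.4],
  [-0.6, -1, 0.4],
], roll=[0, 0, 0, 0], claw=[0, 0, 0, 0])

```text
time_s: 1.6
tool_pos: [0.5165, 0.1763, 0.1959]
tool_rot: [[-0.999, -0.052, -0.005], [-0.052, 0.999, -0.001], [0.005, -0.001, -1.0]]
ft_force: [-0.4, -0.2, -0.0]
gripper_width: 0.0
finger_force: 0.0
```

Emit:
servo_tool([
  [-0.08, -0.1, 0.2],
  [-0.08, -0.1, 0.35],
  [-0.08, -0.1, 0.35],
  [-0.08, -0.1, 0.35],
], roll=[0, 0, 0, 0], claw=[0, 0, 0, 0])

```text
time_s: 1.93
tool_pos: [0.5224, 0.172, 0.1703]
tool_rot: [[-0.998, -0.058, -0.003], [-0.058, 0.998, 0.0], [0.003, 0.0, -1.0]]
ft_force: [-0.1, 0.3, 0.5]
gripper_width: 0.0002
finger_force: 0.0
```

Emit:
servo_tool([
  [0, 0, 0.12],
  [0.01, 0, 0.24],
  [0.02, 0, 0.36],
  [0.04, 0, 0.48],
  [0.06, 0, 0.6],
  [0.08, 0, 0.72],
  [0.08, 0, 0.8],
], roll=[0, 0, 0, 0, 0, 0, 0], claw=[0, 0, 0, 0, 0, 0, 0])

```text
time_s: 2.52
tool_pos: [0.5163, 0.1701, 0.1054]
tool_rot: [[-0.998, -0.058, -0.002], [-0.058, 0.998, -0.0], [0.002, -0.0, -1.0]]
ft_force: [0.1, -1.0, 1.5]
gripper_width: -0.0003
finger_force: 0.4
```

Emit:
servo_tool([
  [0.02, -0.02, 0.1],
  [0.04, -0.04, 0.2],
  [0.06, -0.04, 0.26],
  [0.06, -0.04, 0.3],
  [0.06, -0.04, 0.33],
  [0.06, -0.04, 0.36],
], roll=[0, 0, 0, 0, 0, 0], claw=[0, 0, 0, 0, 0, 0])

```text
time_s: 3.02
tool_pos: [0.5132, 0.1668, 0.0784]
tool_rot: [[-0.998, -0.058, 0.001], [-0.058, 0.998, 0.0], [-0.001, 0.0, -1.0]]
ft_force: [-0.7, -0.7, 4.6]
gripper_width: 0.0
finger_force: 2.5
```

Run:
```python
from station import get_obs
o=get_obs();print(o["tool_pos"],o["ft_force"],o["time_s"])
```

```text
[0.51322795 0.16683201 0.07843868] [-0.70729082 -0.68424739  4.63938554] 3.0167
```

Emit:
servo_tool([
  [0, 0, 0.02],
  [0, 0, 0.04],
  [0, 0, 0.04],
], roll=[0, 0, 0], claw=[0, 0, 0])

```text
time_s: 3.27
tool_pos: [0.5134, 0.1669, 0.0781]
tool_rot: [[-0.998, -0.058, -0.001], [-0.058, 0.998, -0.001], [0.001, -0.0, -1.0]]
ft_force: [-7.2, -1.8, 15.2]
gripper_width: 0.0003
finger_force: 7.8
```

Emit:
servo_tool([
  [0, 0, 0.02],
  [0, 0, 0.04],
  [0, 0, 0.04],
], roll=[0, 0, 0], claw=[0, 0, 0])

```text
time_s: 3.52
tool_pos: [0.5136, 0.167, 0.0776]
tool_rot: [[-0.998, -0.058, -0.002], [-0.058, 0.998, -0.001], [0.002, -0.001, -1.0]]
ft_force: [-14.6, -3.4, 30.3]
gripper_width: 0.0
finger_force: 15.2
```

Emit:
servo_tool([
  [0, 0, -0.1],
  [0, 0, -0.3],
  [0, -0.4, -0.8],
  [0, -0.9, -1],
  [0, -1, -1],
  [0, -1, -1],
], roll=[0, 0, 0, 0, 0, 0], claw=[0, 0, 0, 0, 0, 0])

```text
time_s: 4.02
tool_pos: [0.5204, 0.0843, 0.1551]
tool_rot: [[-0.998, -0.054, 0.007], [-0.054, 0.999, -0.001], [-0.007, -0.002, -1.0]]
ft_force: [0.2, 0.6, -0.4]
gripper_width: -0.0002
finger_force: 0.0
```

Emit:
servo_tool([
  [0, -0.5, 0],
  [0, -1, 0],
  [0, -1, 0],
], roll=[0, 0, 0], claw=[1, 1, 1])

```text
time_s: 4.27
tool_pos: [0.5228, 0.0024, 0.1518]
tool_rot: [[-0.999, -0.054, 0.001], [-0.054, 0.999, -0.003], [-0.001, -0.003, -1.0]]
ft_force: [-0.4, -0.1, -0.2]
gripper_width: 0.036
finger_force: 0.0
```

Emit:
servo_tool([
  [0, -0.5, 0],
  [0, -1, 0],
  [0, -1, 0],
], roll=[0, 0, 0], claw=[1, 1, 1])

```text
time_s: 4.52
tool_pos: [0.5277, -0.0776, 0.1519]
tool_rot: [[-0.999, -0.053, 0.001], [-0.053, 0.999, -0.003], [-0.001, -0.003, -1.0]]
ft_force: [-0.4, 0.3, 0.1]
gripper_width: 0.0719
finger_force: 0.0
```

Emit:
servo_tool([
  [0, -0.5, 0],
  [0, -1, 0],
  [0, -1, 0],
  [0, -1, 0],
], roll=[0, 0, 0, 0], claw=[1, 1, 1, 1])

```text
time_s: 4.85
tool_pos: [0.5316, -0.1532, 0.1515]
tool_rot: [[-0.999, -0.054, -0.0], [-0.054, 0.999, 0.001], [0.0, 0.001, -1.0]]
ft_force: [-0.8, 0.7, 0.0]
gripper_width: 0.0856
finger_force: 0.0
```

Run:
```python
from station import get_obs,get_image
import cv2,numpy as np
a=get_image("side")["image"];b=get_image("top")["image"]
z=lambda im,x,y,w,h,W,H:cv2.resize(im[y:y+h,x:x+w],(W,H),interpolation=cv2.INTER_CUBIC)
o=np.hstack([z(a,270,150,110,165,400,600),z(b,225,195,100,150,400,600)])[:,:,::-1]
cv2.imwrite("pics/c3.png",o);o=get_obs();print(o["tool_pos"],o["time_s"])
```

```text
[ 0.53114752 -0.15119731  0.15125913] 4.95
```

View pics/c3.png

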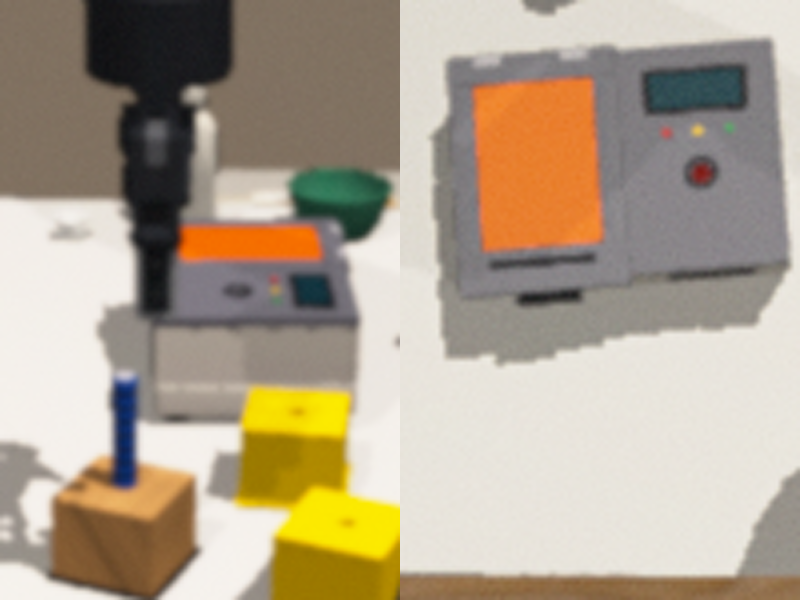

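The picture shows the lid flat with its black tab at the front, so it is shut. The hole is clear, and the gripper is about 18 mm too far in +x for the stylus. I'll correct that, descend and grip.

Emit:
servo_tool([
  [0.234, -0.04, 0],
  [0.234, -0.04, 0],
  [0.234, -0.04, 0.2],
  [0.234, -0.04, 0.4],
  [0.234, -0.04, 0.6],
  [0.234, -0.04, 0.8],
  [0.234, -0.04, 1],
  [0.234, -0.04, 1],
  [0.234, -0.04, 1],
], roll=[0, 0, 0, 0, 0, 0, 0, 0, 0], claw=[1, 1, 1, 1, 1, 1, 1, 1, 1])

```text
time_s: 5.7
tool_pos: [0.5122, -0.155, 0.071]
tool_rot: [[-0.998, -0.059, -0.003], [-0.059, 0.998, 0.002], [0.002, 0.002, -1.0]]
ft_force: [0.8, 0.2, 0.2]
gripper_width: 0.0856
finger_force: 0.0
```

Run:
```python
from station import get_obs,get_image
import cv2,numpy as np
from h import proj
a=get_image("side")["image"]
z=lambda im,x,y,w,h,W,H:cv2.resize(im[y:y+h,x:x+w],(W,H),interpolation=cv2.INTER_CUBIC)
cv2.imwrite("pics/c4.png",z(a,265,200,80,120,400,600)[:,:,::-1]);o=get_obs();p=o["tool_pos"];print(p,o["ft_force"],o["time_s"],proj("side",p),proj("side",p+[0,0,.044]))
```

```text
[ 0.51325931 -0.15576911  0.0722276 ] [-0.21895693 -0.96357467  0.46354487] 5.75 [304.11272543 271.53619708] [304.05167806 251.07063871]
```

View pics/c4.png

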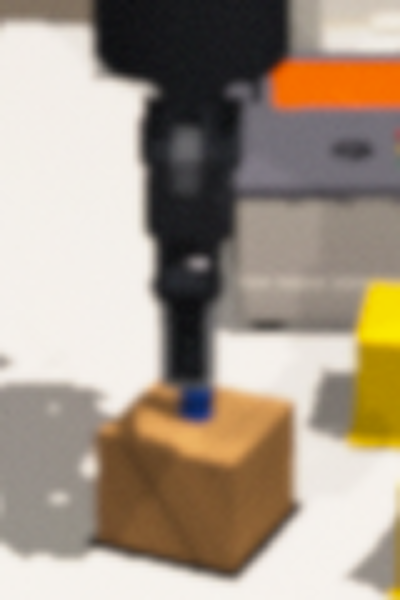

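The near finger sits where the projection predicts (302), and the stylus is centred between the pads. Closing on it now.

Emit:
servo_tool([
  [0, 0, 0],
  [0, 0, 0],
  [0, 0, 0],
  [0, 0, 0],
  [0, 0, 0],
  [0, 0, 0],
  [0, 0, 0],
  [0, 0, 0],
  [0, 0, 0],
  [0, 0, 0],
  [0, 0, 0],
  [0, 0, 0],
], roll=[0, 0, 0, 0, 0, 0, 0, 0, 0, 0, 0, 0], claw=[0.5, 0.3, 0.2, 0.1, 0, 0, 0, 0, 0, 0, 0, 0], squeeze=60)

```text
time_s: 6.75
tool_pos: [0.5134, -0.1577, 0.0725]
tool_rot: [[-0.998, -0.058, 0.001], [-0.058, 0.998, -0.002], [-0.001, -0.002, -1.0]]
ft_force: [-0.6, -4.4, 1.6]
gripper_width: 0.0124
finger_force: 58.4
```

Emit:
servo_tool([
  [0, 0, -0.1],
  [0, 0, -0.25],
  [0, 0, -0.4],
  [0, 0, -0.6],
  [0, 0, -0.8],
  [0, 0, -1],
  [0, 0, -1],
  [0, 0, -1],
], roll=[0, 0, 0, 0, 0, 0, 0, 0], claw=[0, 0, 0, 0, 0, 0, 0, 0])

```text
time_s: 7.42
tool_pos: [0.5132, -0.1561, 0.1523]
tool_rot: [[-0.998, -0.058, 0.001], [-0.058, 0.998, 0.001], [-0.001, 0.001, -1.0]]
ft_force: [-0.3, 0.2, 0.4]
gripper_width: 0.0123
finger_force: 58.7
```

Emit:
servo_tool([
  [-0.05, 0.2, -0.2],
  [-0.15, 0.5, -0.35],
  [-0.28, 0.8, -0.35],
  [-0.28, 0.94, -0.35],
  [-0.28, 0.94, -0.35],
  [-0.28, 0.94, -0.35],
], roll=[0, 0, 0, 0, 0, 0], claw=[0, 0, 0, 0, 0, 0])

```text
time_s: 7.92
tool_pos: [0.5295, -0.0798, 0.1781]
tool_rot: [[-0.998, -0.059, -0.004], [-0.059, 0.998, 0.001], [0.004, 0.001, -1.0]]
ft_force: [-0.7, -0.6, -0.0]
gripper_width: 0.0123
finger_force: 58.8
```

Emit:
servo_tool([
  [-0.05, 0.2, 0],
  [-0.15, 0.5, 0],
  [-0.28, 0.8, 0],
  [-0.28, 0.94, 0],
  [-0.28, 0.94, 0],
  [-0.28, 0.94, 0],
], roll=[0, 0, 0, 0, 0, 0], claw=[0, 0, 0, 0, 0, 0])

```text
time_s: 8.42
tool_pos: [0.5481, -0.0049, 0.1792]
tool_rot: [[-0.998, -0.058, -0.002], [-0.058, 0.998, -0.001], [0.002, -0.001, -1.0]]
ft_force: [0.1, -0.1, -0.2]
gripper_width: 0.0127
finger_force: 58.8
```

Run:
```python
from station import get_obs,get_image
import cv2,numpy as np
from h import proj
a=get_image("side")["image"];b=get_image("top")["image"];o=get_obs();p=o["tool_pos"];print(p,o["ft_force"],o["time_s"])
z=lambda im,x,y,w,h,W,H:cv2.resize(im[y:y+h,x:x+w],(W,H),interpolation=cv2.INTER_CUBIC)
o=np.hstack([z(a,285,180,66,100,396,600),z(b,280,200,66,100,396,600)])[:,:,::-1]
cv2.imwrite("pics/c5.png",o)
for dz in(0,-.0213,-.0663):
  for n in("side","top"):print(n,dz,proj(n,p+[0,0,dz]).round(1))
```

```text
[ 0.54844487 -0.00545373  0.17963253] [ 0.08115871 -0.18957919 -0.78630831] 8.5167
side 0 [326.3 196.7]
top 0 [335.4 239.3]
side -0.0213 [326.1 206.1]
top -0.0213 [335.2 240.7]
side -0.0663 [325.9 225.6]
top -0.0663 [335.  243.5]
```

View pics/c5.png

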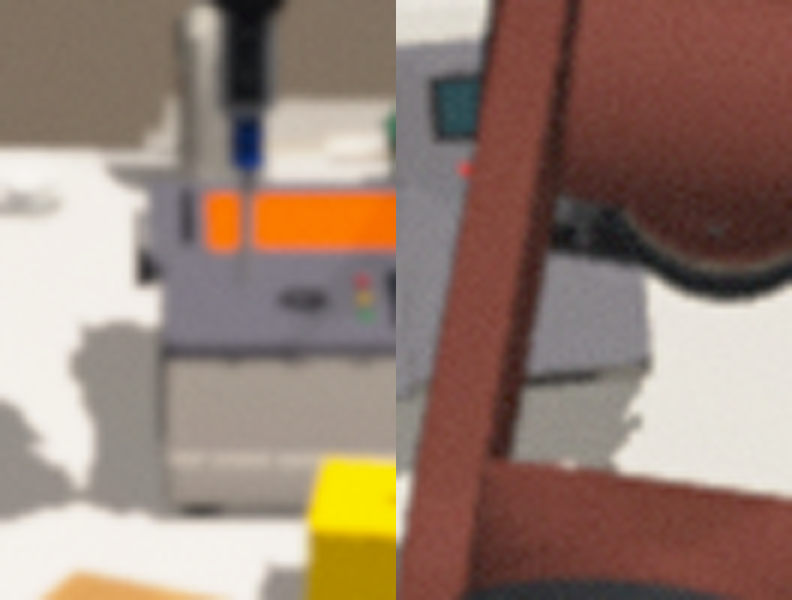

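The side view shows the stylus upright in the grip, with its tip at about px (325.1,226.2) against a predicted 325.9. That puts the tip about 1 mm towards -x from the TCP. The arm hides the tip in the top view, so I'll hover over the hole and check from the side.

Emit:
servo_tool([
  [-0.05, 0.2, 0],
  [-0.15, 0.5, 0],
  [-0.3, 0.8, 0],
  [-0.3, 0.98, 0],
  [-0.3, 0.98, 0.1],
  [-0.3, 0.98, 0.2],
  [-0.3, 0.98, 0.3],
  [-0.3, 0.98, 0.35],
  [-0.3, 0.98, 0.35],
  [-0.3, 0.98, 0.35],
], roll=[0, 0, 0, 0, 0, 0, 0, 0, 0, 0], claw=[0, 0, 0, 0, 0, 0, 0, 0, 0, 0])

```text
time_s: 9.35
tool_pos: [0.5678, 0.0746, 0.1512]
tool_rot: [[-0.998, -0.056, -0.002], [-0.056, 0.998, -0.0], [0.002, -0.0, -1.0]]
ft_force: [-0.1, 0.5, -0.5]
gripper_width: 0.0124
finger_force: 58.8
```

Run:
```python
from station import get_obs,get_image
import cv2,numpy as np
from h import proj
a=get_image("side")["image"];b=get_image("top")["image"];o=get_obs();p=o["tool_pos"];print(p,o["ft_force"],o["time_s"])
z=lambda im,x,y,w,h,W,H:cv2.resize(im[y:y+h,x:x+w],(W,H),interpolation=cv2.INTER_CUBIC)
cv2.imwrite("pics/c6.png",np.hstack([z(a,315,195,40,50,400,500),z(b,270,200,40,50,400,500)])[:,:,::-1])
for dz in(-.0222,-.0672):
  for n in("side","top"):print(n,dz,proj(n,p+[0,0,dz]).round(1))
print(proj("side",[.5673,.0741,.075]))
```

```text
[0.56872796 0.07494471 0.15234576] [ 0.46476702  1.28169679 -0.35347164] 9.45
side -0.0222 [336.4 206.8]
top -0.0222 [298.  233.2]
side -0.0672 [336.  224.9]
top -0.0672 [299.2 236.3]
[335.2735813  229.04192519]
```

View pics/c6.png

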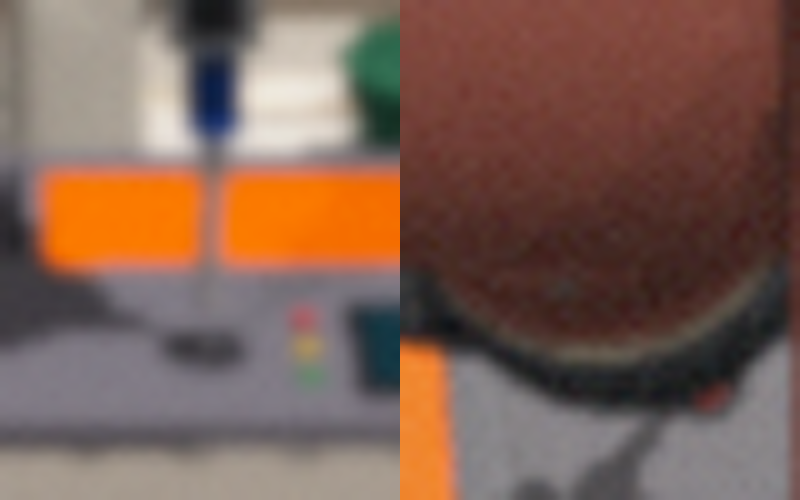

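Emit:
servo_tool([
  [0.01, 0, 0.05],
  [0.01, 0, 0.1],
  [0.01, 0, 0.14],
  [0.01, 0, 0.18],
  [0.01, 0, 0.18],
], roll=[0, 0, 0, 0, 0], claw=[0, 0, 0, 0, 0])

```text
time_s: 9.87
tool_pos: [0.5669, 0.0755, 0.1366]
tool_rot: [[-0.998, -0.058, -0.002], [-0.058, 0.998, -0.0], [0.002, 0.0, -1.0]]
ft_force: [-0.1, -0.3, -0.9]
gripper_width: 0.0121
finger_force: 58.8
```

Run:
```python
from station import get_obs
o=get_obs();print(o["tool_pos"],o["ft_force"],o["time_s"])
```

```text
[0.56687573 0.07554227 0.13657854] [-0.12114658 -0.25660514 -0.89962363] 9.8667
```

Emit:
servo_tool([
  [0, 0, 0.05],
  [0, 0, 0.1],
  [0, 0, 0.14],
  [0, 0, 0.14],
], roll=[0, 0, 0, 0], claw=[0, 0, 0, 0])

```text
time_s: 10.2
tool_pos: [0.5669, 0.0755, 0.1254]
tool_rot: [[-0.998, -0.058, -0.002], [-0.058, 0.998, 0.0], [0.002, 0.0, -1.0]]
ft_force: [0.7, 0.3, -0.2]
gripper_width: 0.0128
finger_force: 58.8
```

Emit:
servo_tool([
  [0, 0, 0.03],
  [0, 0, 0.06],
  [0, 0, 0.09],
  [0, 0, 0.09],
], roll=[0, 0, 0, 0], claw=[0, 0, 0, 0])

```text
time_s: 10.53
tool_pos: [0.5678, 0.0755, 0.1192]
tool_rot: [[-0.998, -0.058, 0.0], [-0.058, 0.998, 0.0], [-0.0, 0.0, -1.0]]
ft_force: [-0.2, 0.6, 0.7]
gripper_width: 0.0128
finger_force: 58.9
```

Through the hole with no side force, and just touching the button. I'll press on in small steps until the force shows the hard stop.

Emit:
servo_tool([
  [0, 0, 0.02],
  [0, 0, 0.04],
  [0, 0, 0.05],
  [0, 0, 0.05],
], roll=[0, 0, 0, 0], claw=[0, 0, 0, 0])

```text
time_s: 10.87
tool_pos: [0.568, 0.0755, 0.1156]
tool_rot: [[-0.998, -0.058, 0.001], [-0.058, 0.998, -0.0], [-0.001, -0.0, -1.0]]
ft_force: [0.1, -0.8, 3.1]
gripper_width: 0.0127
finger_force: 59.0
```

Emit:
servo_tool([
  [0, 0, 0.015],
  [0, 0, 0.03],
  [0, 0, 0.03],
  [0, 0, 0.03],
], roll=[0, 0, 0, 0], claw=[0, 0, 0, 0])

```text
time_s: 11.2
tool_pos: [0.5683, 0.0754, 0.1143]
tool_rot: [[-0.998, -0.058, 0.001], [-0.058, 0.998, -0.0], [-0.001, -0.0, -1.0]]
ft_force: [-2.0, -0.6, 8.3]
gripper_width: 0.0126
finger_force: 59.7
```

Emit:
servo_tool([
  [0, 0, 0.01],
  [0, 0, 0.015],
  [0, 0, 0.015],
  [0, 0, 0.015],
  [0, 0, 0.015],
  [0, 0, 0.015],
], roll=[0, 0, 0, 0, 0, 0], claw=[0, 0, 0, 0, 0, 0])

```text
time_s: 11.7
tool_pos: [0.5686, 0.0754, 0.1141]
tool_rot: [[-0.998, -0.058, 0.002], [-0.058, 0.998, -0.0], [-0.002, -0.0, -1.0]]
ft_force: [-3.5, -1.0, 11.7]
gripper_width: 0.0127
finger_force: 60.0
```

Run:
```python
from station import get_obs,get_image
import cv2,numpy as np
a=get_image("side")["image"];b=get_image("top")["image"];o=get_obs();print(o["tool_pos"],o["ft_force"],o["time_s"])
z=lambda im,x,y,w,h,W,H:cv2.resize(im[y:y+h,x:x+w],(W,H),interpolation=cv2.INTER_CUBIC)
cv2.imwrite("pics/c7.png",np.hstack([z(a,280,160,110,130,423,500),z(b,130,150,200,266,376,500)])[:,:,::-1])
```

```text
[0.56863816 0.0754341  0.11411912] [-2.5422864  -0.04358051 12.20583204] 11.8
```

View pics/c7.png

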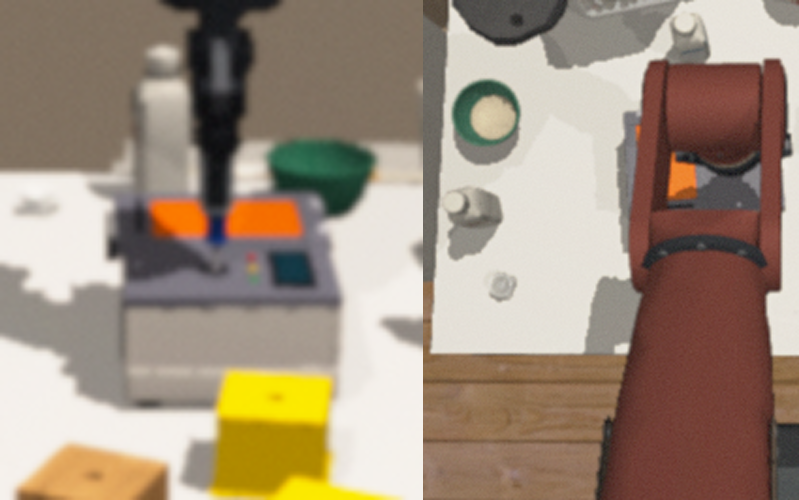

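The final picture shows the stylus tip down in the hole at crop (217,265), the lid flat and shut, and the bowl, bottle and dish where they were. The wrist reads about 12 N at the button's hard stop, where its spring gives only 4 N.

```bash
python3 -c "
from station import job_done
print(job_done())"
```

```text
the job is handed in; nothing more can be done
None
```

The lid is latched shut and I handed the job in with the gripped stylus holding the reset button fully down (about 12 N at its stop, 11.8 s used); the judge's verdict was not shown.

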